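# Unlatch the lid stay and close up the blade drawer

### The job

The microtome stand's drawer has been left pulled out with its blue lid locked up by the stay. Lift the stay by its red knob until its hook is well clear of the lid and leave it up, then lower the lid gently until it lies flat, and last slide the drawer fully home without slamming it. Leave the jar, the dish and the cassettes where they are.

Things in the scene. Friction and masses are not known exactly. Their poses are not given: they have to be found in the camera images.
- stand: Low fixed white stand, 200 deep (its x) x 250 wide (its y), flat top 74 above the table. Origin on the table under the middle of its front face; x axis into the stand, y to its left. The drawer slides out of the front face to -x. A 73 wide slot in the top on the -y side leaves room for the raised stay. A knife-holder block up to 125 high stands on its rear, from 120 behind the front face.
- drawer (a joint): Drawer travel in m, 0 fully home (its stop), up to 0.165 out; starts 0.13 to 0.16 out. Slides along the stand's x and stays where left (about 4 N of friction, plus 8 N per m/s).
- front_face (a point): Centre of the outer, robot-facing side of the white drawer front: panel 12 thick, 232 wide, 52 high, from 4 to 56 above the table; this point is 30 above the table. Home, it stands 14 mm proud of the stand. The drawer rim is 50 above the table.
- lid (a joint): Blue lid angle in rad: 0 flat shut on the drawer (its stop), about 1.4 nearly upright (starts there; 1.45 is the limit). A stiff hinge (0.1 N m) keeps it where it is left. While the stay is down its hook holds the lid above about 1.3.
- lid_hinge (a point): Middle of the lid's hinge line (along the stand's y, on the lid's robot side), 50 above the table, 54 behind the drawer front's outer face. Closing, the lid swings away from the robot (stand's +x) and down. Lid 75 long from the hinge, 135 wide (67.5 each way), 6 thick above the hinge line, so its top is at 56 when flat. Its outside faces the robot while open.
- lid_edge (a point): Middle of the lid's free edge, on its outer (upper when shut) face, 75 from the hinge. A steel pin 8 thick sticks out 33 beyond the lid's -y edge, 30 from the hinge; the stay's hook holds it.
- stay (a joint): Lid stay angle in rad: 0 down and locked (hook behind the lid's pin), grows as the knob end is lifted, 1.2 is the limit; the hook is clear of the pin above 0.3, and 0.4 or more counts as well clear. A stiff pivot (0.06 N m) keeps it where it is left. Pivot axis along the stand's y.
- stay_pivot (a point): The stay's pivot, 75 above the table, 26 behind the outer face of the drawer front, 64 to the -y side of the drawer's middle, just beside the lid and its hinge. The dark steel stay bar runs from here to the stand's +x; lifting swings its far end up and back towards the robot.
- stay_knob (a point): Centre of the red knob on the stay's free end: a cylinder 20 in diameter and 20 long along the stand's y; pinch it from above across its flat ends (facing +y and -y), it turns between the pads. Stay down: 73 beyond the pivot to +x, 41 above it, 16 further to -y. The open lid's edge is 35 from the knob's near end; the bar's top is 22 below the knob's centre.
- jar_mid (a point): Bystander: amber jar, 52 across, 70 high; centre.
- cassettes_mid (a point): Bystander: little stack of cassettes, 45 x 34, 26 high; centre.
- dish_mid (a point): Bystander: white dish, 70 across, 22 high; centre.

How it is judged (in metres and radians):
On the way, in this order (a step that is already met when the one before it is completed fails the run):
1. the stay is lifted well clear (0.4 rad or more) with the lid still up and the drawer still out (value of joint stay above 0.4 rad and value of joint lid above 1.2 rad and value of joint drawer above 0.1 m), for 0.2 s.
2. the lid lies flat (within 0.08 rad) with the drawer still out (value of joint lid below 0.08 rad and value of joint drawer above 0.06 m), for 0.2 s.
3. the drawer is home to 6 mm (value of joint drawer below 0.006 m), for 0.2 s.
At the end, for the whole second after the job is handed in: The drawer is home to 6 mm, the lid flat to 0.08 rad, the stay still raised by at least 0.3 rad, and the jar, cassettes and dish within 30 mm of where they stood (value of joint lid below 0.08 rad and value of joint drawer below 0.006 m and value of joint stay above 0.3 rad and distance of each of jar_mid, cassettes_mid, dish_mid from where it was at the start of the episode below 0.03 m); the robot touches nothing.
It fails at once if the lid is slammed (closing faster than 4 rad/s) (velocity of joint lid below -4 rad/s).
It fails at once if the drawer is slammed (closing faster than 0.4 m/s) (velocity of joint drawer below -0.4 m/s).
It fails at once if a bystander is pushed away by 30 mm or more (distance of any of jar_mid, cassettes_mid, dish_mid from where it was at the start of the episode above 0.03 m).
It also fails if it takes over 62 s, if anything falls off the work surface, if the arm or the gripper's body presses on something with over 40 N, if the wrist force passes 120 N, or if a joint passes its speed limit or range.

### The arm

A 7-joint arm with a two-finger parallel gripper is mounted at the origin on the work surface. World frame = base frame: x ahead of the robot, y to its left, z up, the work surface at z = 0. Lengths are in mm, angles in rad, forces in N, time in s.
With the tool pointing down it reaches from about 400 to 875 mm from the base axis. Payload 6.5 kg.
Tool frame: the origin (TCP) lies at the very end of the fingers, on their centre line; the grasp point (between the pads) lies 19 mm behind it; z points along the fingers, y is the direction in which the jaws open and shut (so a half turn about z gives the same grasp; the last joint's range is limited). The gripper opens to 88 mm and grips with 3 to 60 N. Pads are 18 mm wide; open, the fingers measure 123 mm over their backs; the gripper's body (75 mm by 187 mm) begins 45 mm behind the grasp point.
Start: joints at [-1.198, 0.536, -0.004, 1.538, 0.003, 1.067, -0.071], TCP at [276.149, 588.415, 238.716] pointing down, gripper open.
Joint ranges: [-2.7, 2.7], [-0.37, 2.16], [-1.27, 1.26], [0.24, 2.4], [-1.31, 4.45], [0.19, 1.91], [-2.76, 2.76]. Speed limits (rad/s): [2.39, 2.39, 3.14, 3.14, 3.14, 3.14, 3.14].

### API

Orientations are given as a rotation vector (axis times angle).
In Python, from rig import sensors, cams, job gives the robot as it stands.
- The arm moves only by the tool play_rows, never from a script. Its argument "steps" is one flat list of numbers, 5 for each row, row after row: the finger opening in m, from 0 to 0.0881, then the shift along the tool's x, y, z in m, then the turn about the tool's z in rad. In form: [grip, dx, dy, dz, twist, grip, dx, dy, dz, twist, ...]. A call has 1 to 20 rows; each row shifts and turns the commanded pose from where the row before left it, along the tool's axes as they then stand; what a row does not reach is not made up. A row lasts 1/12 s, in which the tool goes at most 41.7 mm and 7.16 degrees, less where a joint would pass 70% of its speed; a pose out of reach is approached as far as the arm can. A call is refused whole if a number of a shift passes 0.0417 or a number of a turn 0.125, either way. A call with a gripper value outside its range is refused whole. The fingers move at their own pace and stop on an object; "grip_force" is the grip in N (left out, the last holds). Time passes only in rows, so rows that do not move let the fingers close. It gives the time, the measured TCP pose, the force and the opening at its end, in the units of the state.
- sensors.sense(): the state, without advancing time (a new reading comes with each control period).
- cams.camera(name): name is "side" or "top"; returns the picture (420x560x3 uint8, red, green, blue); there is no depth.
- cams.camera_model(name): a dict with "fx", "fy", "cx", "cy" (pixels), "dist" ([k1, k2, p1, p2, k3] as OpenCV has them; the pictures are not rectified), "rvec" (rotation vector, rad) and "tvec" (3), from world to camera coordinates, as OpenCV has them. Camera axes: x right, y down, z forward; pixel columns grow to the right and rows downward; lengths in mm; the calibration is good to about 2 mm. A picture is of the moment at which its call begins. camera_model takes no time and is no camera call.
- job.job_done(): hands the job in, once; it reports no verdict.
Trained networks look in the newest picture that a camera, given by its name, has taken for a name from the list of things; names that differ only in an ending like _2 or _b are one class to them, and where a whole thing is asked for, a point or a joint stands for the part that bears it (a point fixed in the world has none). Each returns a list of dicts, best first, with "score" (0 to 1); they miss things now and then, are a little off and sometimes report something else, mostly with a low value. They report only what shows in the picture. A call takes as long as a camera call.
- cams.cut_out(camera, target): "mask" (420x560 bool, what is visible of it).
- cams.landmark_of(camera, target): "point" ([x, y, z] in mm, in the coordinates of the camera as it stood for that picture, good to about 4 mm: a listed point, or the origin of a listed thing).
The state is a dict: "t": time; "q": joint angles; "qvel": joint speeds; "tau": joint torques, N m; "tcp_pos": TCP position; "orientation": TCP orientation; "contact_force": force on the tool from outside, world axes, zero at the start; "ft_torque": the same for the moment, N m; "gripper_width": finger opening in mm.
Only numpy, scipy, OpenCV 4.12 (cv2) and the standard library are available. Lean on these libraries where they do the work, as an engineer would, in place of code of your own. Each camera call takes 0.05 s, during which the arm holds its last target. There are 200 camera calls.

## Working session

There is one attempt and no reset: what is moved stays moved. The work goes in short steps, Python scripts to look and compute and a tool call to move; the robot and the scene stay as the last step left them, time stands still between calls to the robot, and variables do not carry over. Pictures are saved under pics/ and viewed, about 8 in all and at most 12, crops included, and the job is handed in when it is done.

Besides the shell and the picture viewer there is one more tool, called after ">>>" as name(argument=value, ...) on one line, values as JSON. play_rows: Moves the arm, as the interface text tells. Its arguments: {"type":"object","properties":{"steps":{"type":"array"},"grip_force":{"type":"number"}},"required":["steps"]}

```bash
mkdir -p pics
cat > h.py <<'E'
import numpy as np, cv2
from rig import sensors, cams, job
def save(name,f):
    im=cams.camera(name); cv2.imwrite('pics/'+f,im[:,:,::-1]); return im
def toworld(name,p):
    m=cams.camera_model(name); R,_=cv2.Rodrigues(np.array(m['rvec'],float))
    return R.T@(np.array(p,float)-np.array(m['tvec'],float).ravel())
def pts(name,targets):
    for t in targets:
        r=cams.landmark_of(name,t)
        for d in r[:2]: print(name,t,round(d['score'],2),np.round(toworld(name,d['point']),1))
        if not r: print(name,t,'none')
def proj(name,P):
    m=cams.camera_model(name)
    K=np.array([[m['fx'],0,m['cx']],[0,m['fy'],m['cy']],[0,0,1.]])
    return cv2.projectPoints(np.array(P,float).reshape(-1,1,3),np.array(m['rvec'],float),np.array(m['tvec'],float),K,np.array(m['dist'],float))[0].reshape(-1,2)
E
python3 - <<'E'
from h import *
a=save('top','t0.png');b=save('side','s0.png')
for c in('top','side'): pts(c,['stand','front_face','lid_hinge','lid_edge','stay_pivot','stay_knob','jar_mid','cassettes_mid','dish_mid'])
s=sensors.sense(); print({k:np.round(v,3) for k,v in s.items()})
cv2.imwrite('pics/a.png',cv2.resize(np.hstack([a,b])[:,:,::-1],(800,300)))
E
```

```text
top stand 0.94 [674.2 -75.9   3.2]
top front_face 0.91 [540.2 -40.5  31.7]
top lid_hinge 0.94 [593.6 -21.8  49.5]
top lid_hinge 0.6 [ 609.8 -143.6  116.4]
top lid_edge 0.81 [601.7 -24.1 122.3]
top lid_edge 0.3 [673.7 -75.    3.3]
top stay_pivot 0.95 [ 546.6 -109.9   76. ]
top stay_knob 0.89 [ 610.6 -142.1  117.1]
top stay_knob 0.46 [595.4 -22.1  50.7]
top jar_mid 0.66 [778.8 105.7  40.8]
top cassettes_mid 0.68 [ 547.  -273.6   16.2]
top dish_mid 0.55 [596.3 157.9  13.5]
side stand 0.88 [676.  -74.8  -3.1]
side front_face 0.58 [534.1 -44.   30. ]
side lid_hinge 0.85 [594.5 -22.3  49.5]
side lid_edge 0.6 [601.6 -22.4 124. ]
side stay_pivot 0.81 [ 544.1 -109.2   72.9]
side stay_pivot 0.16 [ 609.3 -143.2  114.3]
side stay_knob 0.96 [ 609.4 -145.6  116.5]
side jar_mid 0.93 [778.8 103.4  33.5]
side cassettes_mid 0.69 [ 550.7 -270.    15.3]
side dish_mid 0.93 [594.1 155.4   8.5]
{'t': np.float64(1.0), 'q': array([-1.198,  0.536, -0.004,  1.538,  0.003,  1.067, -0.071]), 'qvel': array([ 0.001, -0.001,  0.   , -0.   , -0.   ,  0.001, -0.   ]), 'tau': array([ 0.0000e+00, -5.7091e+01,  9.9000e-01, -2.5192e+01, -5.6000e-02,
        1.1000e-02,  0.0000e+00]), 'tcp_pos': array([276.16 , 588.424, 238.705]), 'orientation': array([ 0.684,  3.066, -0.   ]), 'contact_force': array([ 0.016, -0.518, -0.762]), 'ft_torque': array([-0.006,  0.04 ,  0.008]), 'gripper_width': np.float64(87.998)}
```

View pics/t0.png

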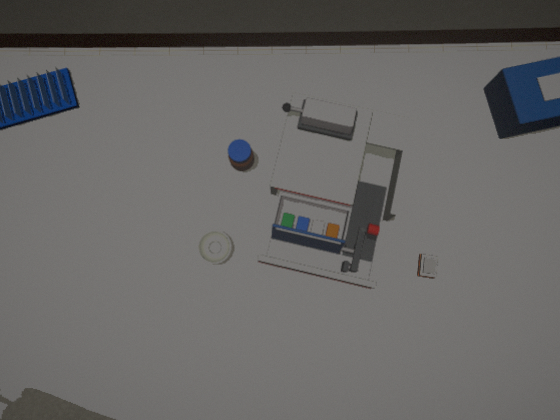

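View pics/s0.png

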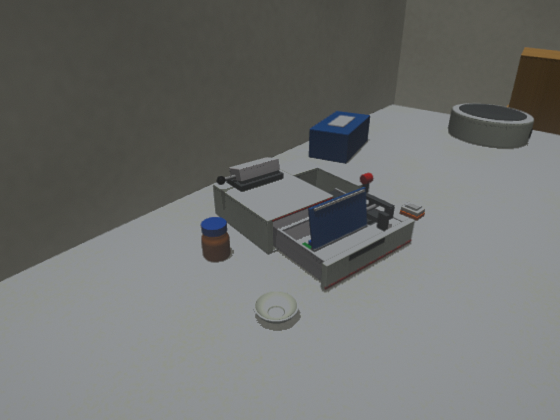

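The top view shows the stand yawed about -0.235 rad, with the drawer pulled out toward the robot (front at about 320,272). The lid is upright (310,238), the red knob is at (373,229), and the dish, jar and cassettes are well clear. The side view agrees. The two cameras match to within a few mm, and knob, pivot and front fit the given geometry. Next I move above the knob.

>>> play_rows(steps=[0.036,0,0,0,-0.102,0.036,0,0,0,-0.102,0.036,-0.0207,-0.0264,0,0,0.036,-0.0207,-0.0264,0,0,0.036,-0.0207,-0.0264,0,0,0.036,-0.0207,-0.0264,0,0,0.036,-0.0207,-0.0264,0,0,0.036,-0.0207,-0.0264,0,0,0.036,-0.0207,-0.0264,0,0,0.036,-0.0207,-0.0264,0,0,0.036,-0.0207,-0.0264,0,0,0.036,-0.0207,-0.0264,0,0,0.036,-0.0207,-0.0264,0,0,0.036,-0.0207,-0.0264,0,0,0.036,-0.0207,-0.0264,0,0,0.036,-0.0207,-0.0264,0,0,0.036,-0.0207,-0.0264,0,0,0.036,-0.0207,-0.0264,0,0,0.036,-0.0207,-0.0264,0,0,0.036,-0.0207,-0.0264,0,0])

```text
t: 2.67
tcp_pos: [528.6, 38.0, 239.0]
orientation: [0.368, 3.119, 0.0]
contact_force: [1.0, 0.6, 0.7]
gripper_width: 35.9
```

>>> play_rows(steps=[0.036,-0.0207,-0.0264,0,0,0.036,-0.0207,-0.0264,0,0,0.036,-0.0207,-0.0264,0,0,0.036,-0.0207,-0.0264,0,0,0.036,-0.0207,-0.0264,0,0,0.036,-0.0207,-0.0264,0,0,0.036,0,0,0.03,0,0.036,0,0,0.02,0,0.036,0,0,0,0,0.036,0,0,0,0])

```text
t: 3.5
tcp_pos: [611.3, -143.0, 188.1]
orientation: [-0.367, -3.118, -0.0]
contact_force: [-0.4, 0.2, 0.7]
gripper_width: 36.2
```

```bash
cat >> h.py <<'E'
from scipy.spatial.transform import Rotation as Ro
def intool(P):
    s=sensors.sense(); return np.round(Ro.from_rotvec(s['orientation']).as_matrix().T@(np.array(P,float)-s['tcp_pos']),1)
E
python3 - <<'E'
from h import *
s=sensors.sense(); print(s['t'],s['tcp_pos'],s['gripper_width']); M=Ro.from_rotvec(s['orientation']).as_matrix(); print(M.round(3))
save('top','t1.png');b=save('side','s1.png')
for c in('top','side'): pts(c,['stay_knob','stay_pivot','lid_edge','lid_hinge','front_face','stand'])
print('knob in tool',intool([610.5,-143.5,116.5]))
cv2.imwrite('pics/s1c.png',cv2.resize(b[120:280,240:460,::-1],None,fx=3,fy=3))
E
```

```text
3.5 [ 611.31859387 -142.98384677  188.10990188] 36.222906923850324
[[-0.973  0.232 -0.002]
 [ 0.232  0.973  0.001]
 [ 0.002 -0.    -1.   ]]
top stay_knob 0.65 [ 612.3 -145.4  118.2]
top stay_pivot 0.82 [ 546.1 -105.8   75.6]
top lid_edge 0.93 [598.8 -21.7 124.8]
top lid_hinge 0.66 [596.3 -21.9  50.2]
top front_face 0.92 [540.2 -40.8  29.6]
top stand 0.94 [671.5 -75.2   3.3]
side stay_knob 0.96 [ 609.3 -143.7  117.8]
side stay_pivot 0.97 [ 542.1 -111.3   71.6]
side lid_edge 0.69 [599.4 -24.4 125. ]
side lid_hinge 0.76 [593.5 -23.5  49. ]
side lid_hinge 0.5 [602.9 -24.4 125.7]
side front_face 0.82 [533.6 -41.5  28.2]
side front_face 0.41 [ 611.3 -141.5  114.2]
side stand 0.97 [672.1 -76.9  -7.2]
knob in tool [ 1.3 -0.5 72.3]
```

View pics/s1c.png

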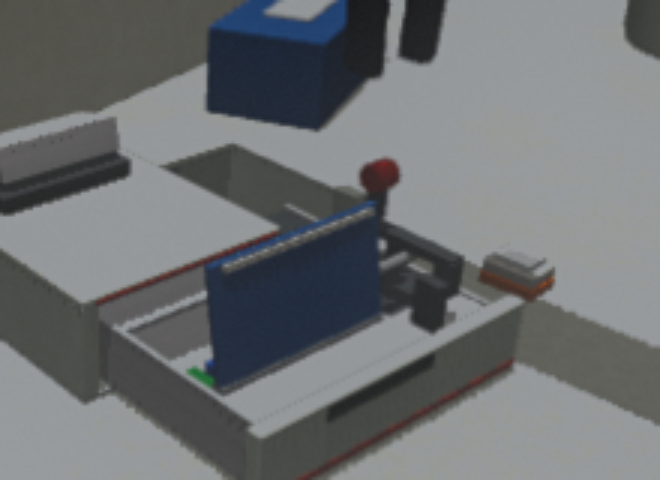

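In the crop, the fingers (365–420, 40) hang just above the red knob (380,175) and clear of the lid edge. Descend and grip.

>>> play_rows(steps=[0.036,0.001,-0.001,0.015,0,0.036,0,0,0.015,0,0.036,0,0,0.015,0,0.036,0,0,0.015,0,0.036,0,0,0.015,0,0.036,0,0,0.012,0,0.036,0,0,0,0,0.01,0,0,0,0,0.01,0,0,0,0,0.01,0,0,0,0,0.01,0,0,0,0], grip_force=15)

```text
t: 5.12
tcp_pos: [611.7, -143.2, 102.7]
orientation: [0.367, 3.118, 0.002]
contact_force: [1.3, 2.8, 0.3]
gripper_width: 20.1
```

>>> play_rows(steps=[0.01,0.0045,0,-0.0071,0,0.01,0.0051,0,-0.0066,0,0.01,0.0058,0,-0.006,0,0.01,0.0063,0,-0.0055,0,0.01,0.0069,0,-0.0048,0,0.01,0.0073,0,-0.004,0,0.01,0.0076,0,-0.0033,0,0.01,0,0,0,0,0.01,0,0,0,0,0.01,0,0,0,0])

```text
t: 5.95
tcp_pos: [568.9, -132.6, 140.7]
orientation: [0.367, 3.118, 0.003]
contact_force: [1.8, 5.5, 3.7]
gripper_width: 19.7
```

Run:
```python
from h import *
b=save('side','s2.png')
pts('side',['stay_knob','stay_pivot','lid_edge','lid_hinge','front_face'])
cv2.imwrite('pics/s2c.png',cv2.resize(b[120:280,240:460,::-1],None,fx=3,fy=3))
```

```text
side stay_knob 0.75 [ 569.3 -133.9  151.4]
side stay_knob 0.54 [601.2 -25.5 123.8]
side stay_pivot 0.55 [ 542.4 -109.2   71. ]
side lid_edge 0.91 [601.  -24.6 125.2]
side lid_hinge 0.78 [595.3 -21.4  52.3]
side front_face 0.95 [534.2 -41.7  30.7]
```

View pics/s2c.png

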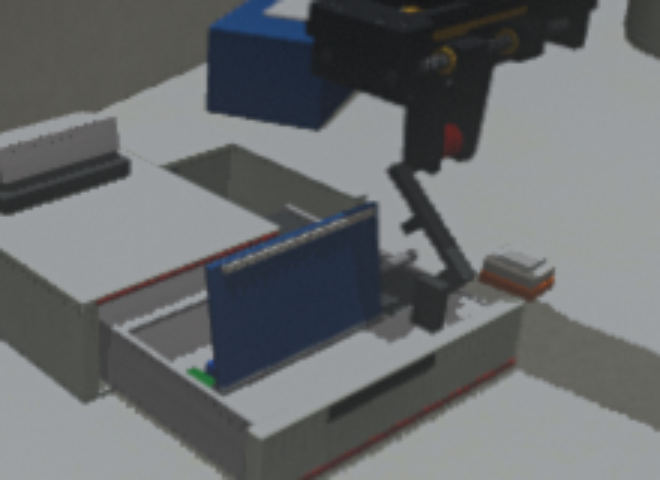

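Stay is up about 0.7 rad with knob at z≈151 and the lid untouched. Release, rise, and go to the robot side of the lid.

>>> play_rows(steps=[0.036,0,0,0,0,0.036,0,0,0,0,0.036,0,0,0,0,0.036,0,0,-0.01,0,0.036,0,0,-0.02,0,0.036,0,0,-0.02,0,0.036,0,0,-0.02,0,0,0.008,0.033,0,0,0,0.008,0.033,0,0,0,0.008,0.033,0,0,0,0.007,0.034,0,0,0,0,0,0.025,0,0,0,0,0.025,0,0,0,0,0.025,0,0,0,0,0.025,0,0,0,0,0,0])

```text
t: 7.58
tcp_pos: [566.0, 2.1, 105.6]
orientation: [-0.367, -3.113, 0.003]
contact_force: [-1.4, 0.1, -0.2]
gripper_width: 0.3
```

Run:
```python
from h import *
b=save('side','s3.png')
pts('side',['stay_knob','lid_edge','lid_hinge','front_face'])
print('hinge in tool',intool([594.5,-22.2,50]), sensors.sense()['contact_force'])
cv2.imwrite('pics/s3c.png',cv2.resize(b[120:280,240:460,::-1],None,fx=3,fy=3))
```

```text
side stay_knob none
side lid_edge 0.67 [604.5 -26.  123.3]
side lid_edge 0.17 [ 544.2 -108.6   74.4]
side lid_hinge 0.74 [593.4 -19.2  51.3]
side front_face 0.74 [532.2 -41.   27.4]
hinge in tool [-28.8 -18.3  61.1] [0.0724578  0.54878546 0.56643853]
```

View pics/s3c.png

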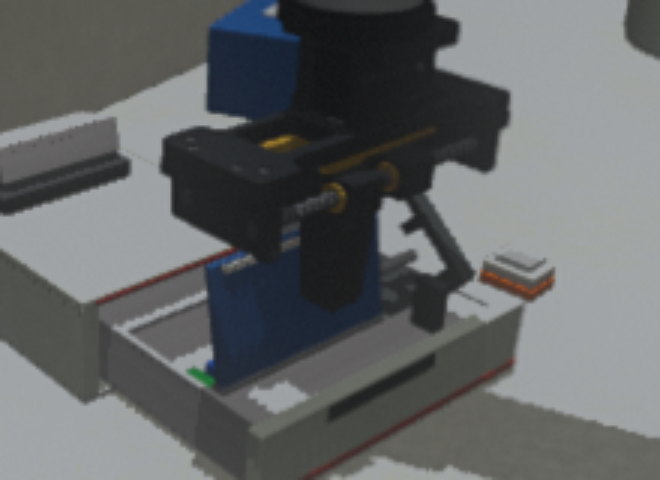

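Fingers are closed just in front of the lid (tip at about 335,300 in the crop), and the stay is standing up on its own. Now fold the lid down along its arc.

>>> play_rows(steps=[0,-0.006,0,0,0,0,-0.006,0,0,0,0,-0.006,0,0,0,0,-0.006,0,0.001,0,0,-0.0059,0,0.001,0,0,-0.0059,0,0.001,0,0,-0.0056,0,0.0022,0,0,-0.0056,0,0.0022,0,0,-0.005,0,0.0032,0,0,-0.005,0,0.0033,0,0,-0.0043,0,0.0042,0,0,-0.0043,0,0.0042,0,0,-0.0034,0,0.005,0,0,-0.0034,0,0.005,0])

```text
t: 9.0
tcp_pos: [639.9, -14.6, 76.1]
orientation: [-0.368, -3.12, 0.0]
contact_force: [-0.8, -1.2, 0.6]
gripper_width: 0.4
```

>>> play_rows(steps=[0,-0.0024,0,0.0055,0,0,-0.0023,0,0.0056,0,0,-0.0012,0,0.0059,0,0,-0.0012,0,0.0059,0,0,0,0,0.001,0,0,0,0,0.001,0,0,0,0,0,0,0,0,0,0,0])

```text
t: 9.67
tcp_pos: [650.5, -16.9, 56.1]
orientation: [0.368, 3.112, 0.001]
contact_force: [-2.4, -2.3, 26.1]
gripper_width: 0.1
```

Run:
```python
from h import *
b=save('side','s4.png')
pts('side',['stay_knob','lid_edge','lid_hinge','front_face'])
print(sensors.sense()['tcp_pos'], sensors.sense()['contact_force'])
cv2.imwrite('pics/s4c.png',cv2.resize(b[120:280,240:460,::-1],None,fx=3,fy=3))
```

```text
side stay_knob 0.95 [ 573.1 -132.7  155.6]
side lid_edge 0.73 [673.5 -44.1  54.5]
side lid_edge 0.22 [594.  156.4   6.8]
side lid_hinge 0.95 [599.2 -20.4  47.6]
side lid_hinge 0.4 [776.4 102.6  34.6]
side front_face 0.59 [540.2 -43.7  30.1]
[650.54291878 -16.87263924  56.05942175] [-2.26455348 -2.59126421 26.74615894]
```

View pics/s4c.png

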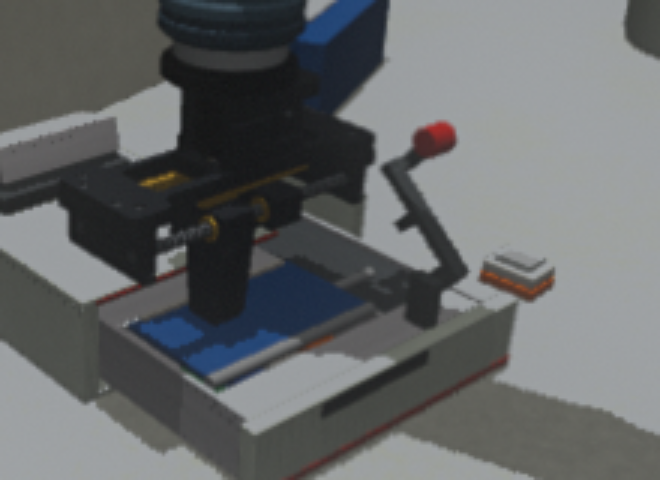

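The lid is flat (blue face at 250,315; TCP stopped at z=56 with 26 N) and the stay remains up. Back off, then go in front of the drawer.

>>> play_rows(steps=[0,0,0,-0.005,0,0,0,0,-0.015,0,0,0,0,-0.03,0,0,0,0,-0.03,0,0,0.0292,0,0,0,0,0.0292,0,0,0,0,0.0292,0,0,0,0,0.0292,0,0,0,0,0.0292,0,0,0,0,0,0,0,0,0,0,0,0.0245,0,0,0,0,0.0245,0,0,0,0,0.0245,0,0,0,0,0.0245,0,0,0,0,0,0])

```text
t: 11.17
tcp_pos: [502.2, 18.1, 30.5]
orientation: [-0.366, -3.114, 0.002]
contact_force: [-1.7, 0.1, 0.7]
gripper_width: 0.4
```

Run:
```python
from h import *
save('side','s5.png');save('top','t5.png')
for c in('side','top'): pts(c,['stay_knob','lid_edge','front_face'])
print(sensors.sense()['tcp_pos'], sensors.sense()['contact_force'],intool([537,-42,30]))
```

```text
side stay_knob none
side lid_edge 0.64 [674.6 -44.   53.3]
side front_face none
top stay_knob 0.93 [ 574.2 -132.9  154. ]
top lid_edge 0.96 [669.5 -40.6  54.2]
top front_face 0.82 [543.9 -46.1  29.5]
[505.42237821  18.15957383  34.97025331] [-0.33098323 -0.13922909  0.65044921] [-44.7 -51.2   5. ]
```

>>> play_rows(steps=[0,-0.008,0,0,0,0,-0.01,0,0,0,0,-0.01,0,0,0,0,-0.01,0,0,0,0,-0.01,0,0,0,0,-0.01,0,0,0,0,-0.01,0,0,0,0,-0.01,0,0,0,0,-0.01,0,0,0,0,-0.01,0,0,0,0,-0.01,0,0,0,0,-0.01,0,0,0,0,-0.01,0,0,0,0,-0.008,0,0,0,0,-0.006,0,0,0,0,-0.004,0,0,0,0,0,0,0,0])

```text
t: 12.98
tcp_pos: [647.2, -16.7, 33.5]
orientation: [0.369, 3.119, -0.001]
contact_force: [0.1, 0.2, -1.2]
gripper_width: 0.4
```

>>> play_rows(steps=[0,-0.003,0,0,0,0,-0.003,0,0,0,0,-0.003,0,0,0,0,-0.002,0,0,0,0,-0.002,0,0,0,0,0,0,0,0])

```text
t: 13.48
tcp_pos: [659.0, -19.1, 33.6]
orientation: [-0.368, -3.12, 0.0]
contact_force: [-2.5, -1.4, -0.9]
gripper_width: 0.6
```

>>> play_rows(steps=[0,-0.002,0,0,0,0,-0.002,0,0,0,0,0,0,0,0])

```text
t: 13.73
tcp_pos: [663.0, -20.0, 33.6]
orientation: [-0.368, -3.12, 0.0]
contact_force: [-3.2, -1.9, -0.9]
gripper_width: 0.0
```

>>> play_rows(steps=[0,-0.002,0,0,0,0,-0.002,0,0,0,0,0,0,0,0])

```text
t: 13.98
tcp_pos: [663.6, -20.1, 33.6]
orientation: [-0.367, -3.113, -0.0]
contact_force: [-14.5, 0.3, 9.4]
gripper_width: 0.5
```

>>> play_rows(steps=[0,-0.001,0,0,0,0,-0.001,0,0,0,0,0,0,0,0])

```text
t: 14.23
tcp_pos: [663.6, -20.1, 33.6]
orientation: [-0.366, -3.109, -0.001]
contact_force: [-20.4, 1.0, 14.7]
gripper_width: 0.2
```

Run:
```python
from h import *
b=save('side','s6.png');save('top','t6.png')
for c in('side','top'): pts(c,['stay_knob','lid_edge','front_face','stand'])
print(sensors.sense()['tcp_pos'], sensors.sense()['contact_force'])
cv2.imwrite('pics/s6c.png',cv2.resize(b[120:280,180:400,::-1],None,fx=3,fy=3))
```

```text
side stay_knob 0.41 [ 694.7 -166.6  154.7]
side lid_edge none
side front_face 0.67 [659.9 -73.2  30.1]
side stand 0.55 [675.2 -75.7  -6.2]
top stay_knob 0.79 [ 695.8 -164.2  157.7]
top lid_edge none
top front_face none
top stand none
[663.60887412 -20.07233615  33.56209229] [-20.40823159   1.83898062  14.53662471]
```

View pics/s6c.png

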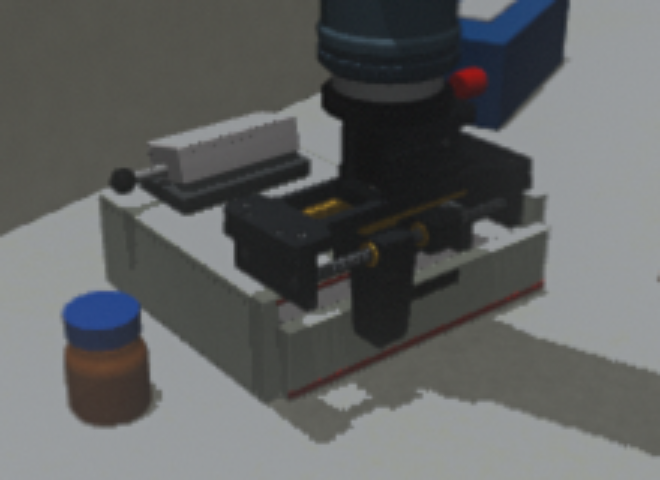

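The drawer is at its stop: the TCP stalls with 20 N, the face is 14 mm proud of the stand, and the knob is still up. Retreat.

>>> play_rows(steps=[0,0.006,0,0,0,0,0.015,0,0,0,0,0.03,0,0,0,0,0.03,0,0,0,0,0.03,0,0,0,0,0.02,0,-0.03,0,0,0,0,-0.04,0,0,0,0,-0.04,0,0,0,0,-0.04,0,0,0,0,0,0,0,0,0,0,0])

```text
t: 15.65
tcp_pos: [544.9, 10.2, 187.2]
orientation: [0.365, 3.111, 0.004]
contact_force: [0.4, 0.5, 0.0]
gripper_width: 0.7
```

Run:
```python
from h import *
b=save('side','s7.png');a=save('top','t7.png')
for c in('side','top'): pts(c,['stay_knob','front_face','lid_hinge','lid_edge','stand','stay_pivot','jar_mid','cassettes_mid','dish_mid'])
print(sensors.sense()['tcp_pos'], sensors.sense()['contact_force'])
cv2.imwrite('pics/s7c.png',np.hstack([cv2.resize(x,None,fx=2,fy=2) for x in (b[120:330,200:400,::-1],a[80:290,220:420,::-1])]))
```

```text
side stay_knob 0.55 [ 693.8 -167.1  152.5]
side front_face 0.83 [660.  -73.1  29.8]
side lid_hinge 0.65 [ 551.1 -268.4   15.9]
side lid_edge 0.62 [ 551.3 -272.9   13.1]
side stand 0.86 [673.5 -75.2  -4.8]
side stay_pivot 0.7 [ 669.3 -140.7   74.6]
side jar_mid 0.68 [777.8 102.7  31.5]
side cassettes_mid 0.83 [ 553.4 -273.2   15.2]
side dish_mid 0.92 [593.5 156.    6.7]
top stay_knob 0.73 [ 694.1 -167.9  154.3]
top front_face 0.55 [665.6 -71.3  32.6]
top lid_hinge none
top lid_edge none
top stand 0.88 [674.8 -72.4   2.2]
top stay_pivot 0.55 [ 672.3 -143.5   78.8]
top jar_mid 0.76 [778.4 103.9  41. ]
top cassettes_mid 0.67 [ 548.1 -272.1   15.4]
top cassettes_mid 0.48 [673.7 -74.8   3.2]
top dish_mid 0.95 [594.2 159.5  16.8]
[541.50575278   9.2144455  183.8688849 ] [ 0.40019973 -0.41363318  1.18558252]
```

View pics/s7c.png

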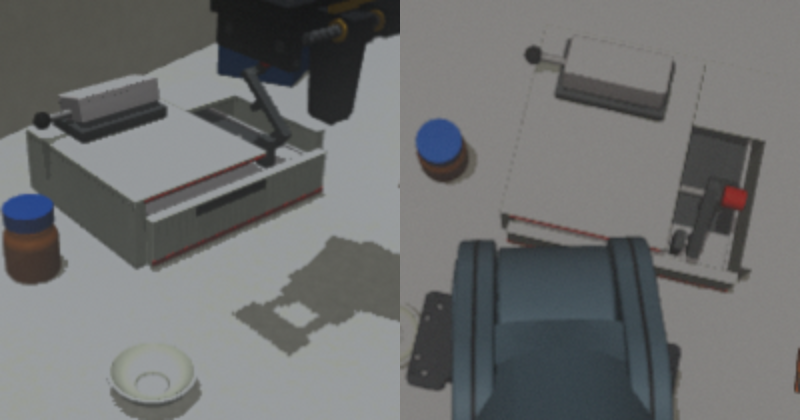

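The pictures show the drawer home, the stay raised in its slot, the bystanders in place and the arm clear.

```bash
python3 -c "
from rig import job; print(job.job_done())"
```

```text
the job is handed in; nothing more can be done
None
```

I lifted the stay, folded the lid flat and slid the drawer home, then handed the job in at about 16 s of the 62 s allowed. The hand-in reports no verdict, so these are my own last checks:

- **Stay:** I raised it about 0.7 rad and let go. The knob was still at a height of about 153 mm at the end, so it stayed up.
- **Lid:** I lowered it at about 1.2 rad/s. When I pressed it down, the fingertip stopped at 56 mm with 26 N, which is the height of a flat lid. It is hidden under the stand top now that the drawer is in, so I could not see it again.
- **Drawer:** I pushed it at about 0.12 m/s until it stalled on its stop at about 20 N. The side camera puts the front face about 14 mm proud of the stand, as it should be when home. The top camera read the face about 6 mm further in with a low score (0.55), with the arm partly over it.
- **Bystanders:** the jar, dish and cassettes are where they were, within about 5 mm in x and y, which is the noise of the measurement.
- **Arm:** it is clear of everything.

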